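# Set the print-room hand press to its pressure mark

## Task

Bring the little hand press down to the marked pressure: with one fingertip push its three-armed wheel gently round, clockwise as seen from above, until the arm with the red knob points at the yellow flag, stopping there and not running well past it. Only push on the arms, never grip or shove hard, leave the jar, bottle, brush tin and ink roller where they stand, and take the finger away at the end.

Things in the scene. Friction and masses are not known exactly. Their poses are not given: they have to be found in the camera images.
- wheel: Three-armed level wheel on the vertical screw on top of the press. Origin on its axis at the arms' mid-height, 215 mm above the table; z up, x along the red arm, the two steel arms with black balls at +-120 degrees. Arms: round bars 14 mm thick from the hub (radius 22 mm, 18 mm above to 26 mm below the arms' mid-height) to 28 mm balls 120 mm out. Clockwise lowers the plate 4 mm per rad.
- red_tip (a point): Centre of the red ball at the end of the red arm, 120 mm from the axis. It must go 0.8 to 2.6 rad clockwise seen from above to the flag. The wheel turns stiffly (0.25 N m, some 3 N at 85 mm from the axis), has no spring and stays where it is left; it can turn past the flag, and has a stop just anticlockwise of where it starts.
- mark (a point): Where the centre of the red ball must come: at the arms' mid-height, 120 mm from the wheel's axis, towards the yellow flag. x points outward from the axis to the flag, y anticlockwise seen from above, z up.
- flag (a point): Top of the yellow flag: a fixed upright tab 18 mm wide, 5 mm thick, 150 mm from the wheel's axis, its top 8 mm above the arms' mid-height. It stands at the end of a fixed flat yellow strip, 18 mm wide, running out from a disc of 50 mm radius below the wheel; the strip's top is 33 mm below the arms' mid-height.
- press: The green press, fixed to the table; origin at the centre of its underside, on the wheel's axis; base 200 (x) by 280 (y) by 24 mm; a beam 55 (x) by 270 (y) mm along y under the wheel, its top 175 mm above the table, 40 mm below the arms' mid-height.
- ink_jar_mid (a point): Centre of the loose glass ink jar with black lid, 68 mm across, 85 mm tall; bystander.
- cleaner_mid (a point): Centre of the loose white bottle with red cap and yellow label, 64 mm across, 170 mm tall; bystander.
- brush_tin_mid (a point): Centre of the loose metal tin, 72 mm across, 100 mm tall, with brushes standing up to 188 mm above the table; this point is 50 mm above the table; bystander.
- brayer_mid (a point): Centre of the black rubber roller (40 mm across, 90 mm long along its own y) of the loose ink roller; its wooden handle lies on the table, reaching 162 mm along its own -x; bystander.

How it is judged:
By the outcome, as a careful person would: the job done as asked, in the order asked, and still so for the second after the job is handed in, with the robot touching nothing.
It also fails if it takes over 42 s, if anything falls off the work surface, if the arm or the gripper's body presses on something with over 40 N, if the wrist force passes 120 N, or if a joint passes its speed limit or range.

## Robot

A 6-joint arm with a two-finger parallel gripper is mounted at the origin on the work surface. World frame = base frame: x ahead of the robot, y to its left, z up, the work surface at z = 0. Lengths are in m, angles in rad, forces in N, time in s.
With the tool pointing down it reaches from about 0.25 to 0.8 m from the base axis. Payload 8.5 kg.
Tool frame: the origin (TCP) lies between the finger pads; the fingertips stand 8 mm ahead of it and the grasp point (between the pads) lies 11 mm behind it; z points along the fingers, y is the line along which they close (so a half turn about z gives the same grasp; the last joint's range is limited). The gripper opens to 85 mm and grips with 20 to 120 N. Pads are 22 mm wide; open, the fingers measure 114 mm over their backs; the gripper's body (76 mm by 85 mm) begins 54 mm behind the grasp point. The pads swing forward as they close: fully open they stand 13 mm farther back than shut.
Start: joints at [-1.321, 0.238, -0.013, 1.319, 0, 1.571], TCP at [0.13, -0.509, 0.239] pointing down, gripper open.
Joint ranges: [-2.66, 2.66], [-1.03, 1.9], [-1.14, 1.46], [-1.82, 2.27], [-1.45, 1.34], [-3.14, 3.14]. Speed limits (rad/s): [2.22, 2.22, 2.79, 3.14, 3.14, 3.14].

## Interface

Orientations are given as a unit quaternion [w, x, y, z].
In Python, from cell import env gives the robot as it stands.
- The arm moves only by the tool apply_moves, never from a script. Its argument "series" is a list of rows, each a list of 7 numbers: the shift along the tool's x, y, z in cm, then the turn, a rotation vector about the tool's x, y, z in degrees, then the opening, from -1 (shut) to 1 (fully open). In form: [[tx, ty, tz, ax, ay, az, claw], ...]. A call has 1 to 20 rows; each row shifts and turns the commanded pose from where the row before left it, along the tool's axes as they then stand; what a row does not reach is not made up. A row lasts 1/8 s, in which the tool goes at most 62.5 mm and 10.7 degrees, less where a joint would pass 70% of its speed; a pose out of reach is approached as far as the arm can. A call with a gripper value outside its range is refused whole. The fingers move at their own pace and stop on an object; "newtons" is the grip in N (left out, the last holds). Time passes only in rows, so rows that do not move let the fingers close. It gives the time, the measured TCP pose, the force, the opening and the grip force at its end, in the units of the state.
- env.observe(): the state, without advancing time (a new reading comes with each control period).
- env.grab_frame(name): name is "scene" or "top"; returns the picture (480x640x3 uint8, blue, green, red); there is no depth.
- env.camera_model(name): a dict with "fov_y" (degrees; the focal length in pixels is half the picture's height over the tangent of half this angle, whatever the lens; pixels are square), "cx", "cy" (the principal point, pixels), "T" (4x4, takes a point from camera to world coordinates). Camera axes: x right, y up, looking along -z (the intrinsics and any distortion apply to the point x, -y, -z); pixel columns grow to the right and rows downward; lengths in m; the calibration is good to about 2 mm. A picture is of the moment at which its call begins. camera_model takes no time and is no camera call.
- env.close_job(): hands the job in; it is judged then, once.
The state is a dict: "t": time; "joint_pos": joint angles; "qd": joint speeds; "effort": joint torques, N m; "eef_pos": TCP position; "tool_rot": TCP orientation; "contact_force": force on the tool from outside, world axes, zero at the start; "torque": the same for the moment, N m; "gripper_width": opening from 0.0 (shut) to 1.0 (fully open); "grip_force": force on a finger pad.
Only numpy, scipy, OpenCV 4.12 (cv2) and the standard library are available. Lean on these libraries where they do the work, as an engineer would, in place of code of your own. Each camera call takes 0.05 s, during which the arm holds its last target. There are 200 camera calls.

## Working session

There is one attempt and no reset: what is moved stays moved. The work goes in short steps, Python scripts to look and compute and a tool call to move; the robot and the scene stay as the last step left them, time stands still between calls to the robot, and variables do not carry over. Pictures are saved under pics/ and viewed, at most 10 in all, crops included, and the job is handed in when it is done.

Besides the shell and the picture viewer there is one more tool, called after "Request:" by a JSON object that holds its "op" and its "data". apply_moves: Moves the arm, as the interface text tells. Its arguments: {"type":"object","properties":{"series":{"type":"array"},"newtons":{"type":"number"}},"required":["series"]}

```bash
mkdir -p pics; ls; python3 - <<'E'
from cell import env
import cv2,numpy as np
for n in("scene","top"):
    cv2.imwrite(f"pics/{n}0.png",env.grab_frame(n)); m=env.camera_model(n); print(n,{k:(np.round(v,4).tolist() if k=="T" else v) for k,v in m.items()})
print(env.observe())
E
```

```text
pics
scene {'fov_y': 43.10906374996697, 'cx': 328.9770076336428, 'cy': 239.3310641475739, 'T': [[0.4472, -0.5379, 0.7146, 1.5619], [0.8942, 0.2516, -0.3702, -0.4614], [0.0193, 0.8046, 0.5935, 1.0037], [0.0, 0.0, 0.0, 1.0]]}
top {'fov_y': 57.252104266824574, 'cx': 320.2007004105158, 'cy': 233.05511050781598, 'T': [[0.0089, 0.9847, -0.174, 0.4046], [-0.9998, 0.0117, 0.0148, 0.0667], [0.0167, 0.1738, 0.9846, 0.9879], [0.0, 0.0, 0.0, 1.0]]}
{'t': 0.1, 'joint_pos': array([-1.32103322e+00,  2.38744805e-01, -1.41721757e-02,  1.31920496e+00,
       -2.19548697e-06,  1.57080317e+00]), 'qd': array([ 0.00149762, -0.0011474 ,  0.00364536,  0.00018856, -0.00028003,
       -0.00091762]), 'effort': array([ 2.87048697e-04, -5.39720321e+01,  3.46998596e+01,  1.34275321e-02,
        4.36147059e-05,  9.63454170e-06]), 'eef_pos': array([ 0.12967545, -0.50835521,  0.23872844]), 'tool_rot': array([-6.57508901e-04,  9.92212636e-01,  1.24553790e-01, -8.36489057e-05]), 'contact_force': array([-1.3597803 , -0.04063304,  0.3500026 ]), 'torque': array([-0.01388745, -0.00089979,  0.00987939]), 'grip_force': 0.0, 'gripper_width': 0.9997460464670733}
```

View pics/scene0.png

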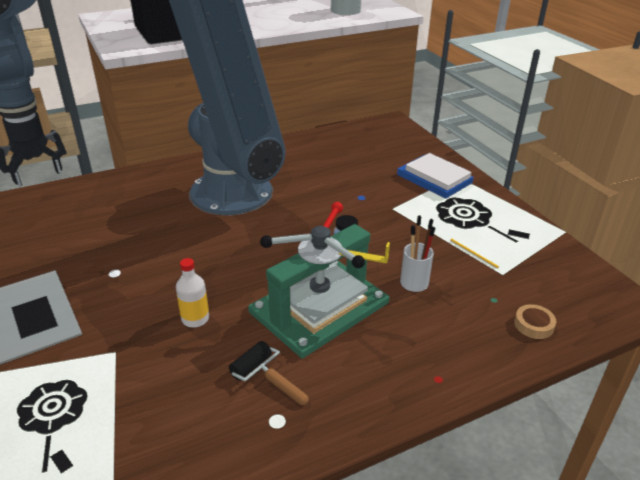

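View pics/top0.png

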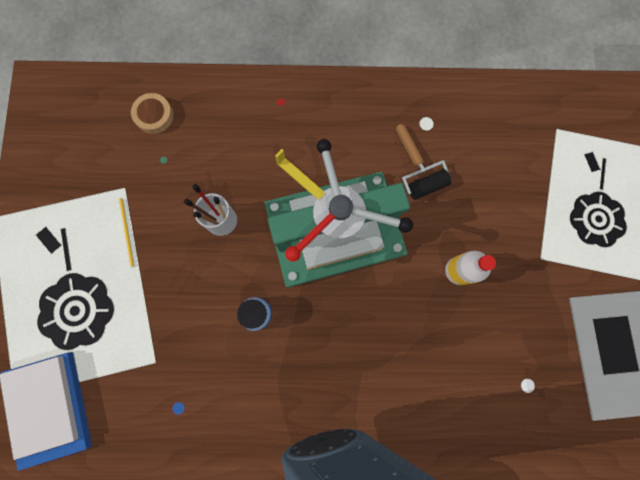

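The top picture shows the hub at about (341,207), the red ball at (292,254), the black balls at (324,146) and (405,225), and the flag top at about (281,157). The scene picture agrees with this.

```bash
cat > h.py <<'E'
import numpy as np,cv2
from cell import env
def ray(n,u,v,z):
    m=env.camera_model(n);T=np.array(m["T"]);f=240/np.tan(np.radians(m["fov_y"]/2))
    d=T[:3,:3]@np.array([(u-m["cx"])/f,-(v-m["cy"])/f,-1]);o=T[:3,3]
    return o+d*(z-o[2])/d[2]
def blobs(im,kind,box):
    h=cv2.cvtColor(im,cv2.COLOR_BGR2HSV).astype(int);H,S,V=h[...,0],h[...,1],h[...,2]
    m={"red":((H<8)|(H>172))&(S>150)&(V>120),"yel":(H>20)&(H<34)&(S>150)&(V>120),"blk":(V<48)}[kind]
    k=np.zeros_like(m);x0,y0,x1,y1=box;k[y0:y1,x0:x1]=1
    return (m&k).astype(np.uint8)
def redangle(C):
    m=blobs(env.grab_frame("top"),"red",(230,120,460,330))
    m=cv2.morphologyEx(m,cv2.MORPH_OPEN,cv2.getStructuringElement(2,(11,11)))
    v,u=np.nonzero(m)
    if len(u)==0: return None
    p=ray("top",u.mean(),v.mean(),.215);return p,np.hypot(*(p-C)[:2]),np.degrees(np.arctan2(p[1]-C[1],p[0]-C[0]))
E
python3 - <<'E'
from h import *
im=env.grab_frame("top")
P={}
for n,k,b in(("red","red",(275,236,310,270)),("b1","blk",(310,132,338,158)),("b2","blk",(392,212,418,240))):
    m=blobs(im,k,b);m=cv2.morphologyEx(m,cv2.MORPH_OPEN,cv2.getStructuringElement(2,(7,7)));v,u=np.nonzero(m);P[n]=ray("top",u.mean(),v.mean(),.215);print(n,len(u),u.mean(),v.mean(),P[n])
C=sum(P.values())/3;print("C",C)
for n in P: d=P[n]-C;print(n,np.hypot(*d[:2]),np.degrees(np.arctan2(d[1],d[0])))
p=ray("top",341,207,.233);print("hub",p)
m=blobs(im,"yel",(262,140,335,205));v,u=np.nonzero(m);print(len(u))
for z in(.182,):
  q=np.array([ray("top",a,b,z) for a,b in zip(u,v)])[:,:2]-C[:2]
  r=np.hypot(*q.T);a=np.degrees(np.arctan2(q[:,1],q[:,0]))
  for lo in range(50,190,12):
    s=(r>=lo/1000)&(r<lo/1000+.012); 
    if s.any(): print(lo,s.sum(),a[s].mean().round(1),a[s].min().round(1),a[s].max().round(1))
for n,u,v,z in(("jar",254,313,.085),("tin",210,208,.1),("bottle",487,262,.17),("roller",430,183,.04)): print(n,ray("top",u,v,z))
big=cv2.resize(im[130:290,240:450],None,fx=3.5,fy=3.5,interpolation=cv2.INTER_CUBIC);cv2.imwrite("pics/c1.png",big)
E
```

```text
red 280 296.45 249.35 [0.51134974 0.09691131 0.215     ]
b1 79 325.40506329113924 144.26582278481013 [0.708224   0.04693498 0.215     ]
b2 144 405.8888888888889 224.88888888888889 [ 0.55789743 -0.0987815   0.215     ]
C [0.59249039 0.0150216  0.215     ]
red 0.11528109335535724 134.73674871631297
b1 0.1200530393163864 15.416121339368107
b2 0.11894460122401275 -106.90780457172863
hub [0.58508106 0.01908785 0.233     ]
631
50 53 54.2 46.0 63.0
62 64 53.1 44.6 61.6
74 65 52.6 45.6 59.9
86 67 52.4 46.3 59.2
98 64 51.8 46.2 57.2
110 65 51.6 46.6 56.9
122 66 51.3 46.6 55.8
134 62 51.0 47.0 55.1
146 62 50.6 46.2 54.8
158 46 47.9 44.2 52.2
jar [0.39893282 0.18511122 0.085     ]
tin [0.61127866 0.2811627  0.1       ]
bottle [ 0.49760253 -0.25959169  0.17      ]
roller [ 0.6890757 -0.192947   0.04     ]
```

View pics/c1.png

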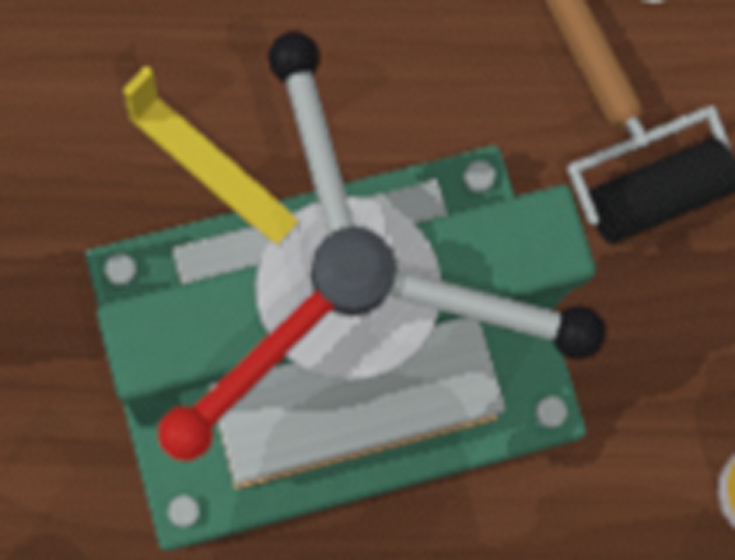

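The crop puts the red ball at full-picture (292.9,253.4), the black balls at (324,146) and (405.1,224.6), and the hub at (340.9,207.1). I'll recompute from these, fitting a wheel with 120° spacing.

```bash
python3 - <<'E'
from h import *
from scipy.optimize import least_squares
f=lambda c:((c[0]+.5)/3.5+240-.5,(c[1]+.5)/3.5+130-.5)
P=np.array([ray("top",*f(c),.215) for c in((185,432),(294,56),(578,331))])
def res(p): 
    a=p[2]+np.array([0,-1,1])*2*np.pi/3
    return np.r_[P[:,0]-p[0]-.12*np.cos(a),P[:,1]-p[1]-.12*np.sin(a)]
s=least_squares(res,[.59,.015,2.3]);C=s.x[:2];print("C",C,"red deg",np.degrees(s.x[2]),s.fun*1e3)
print("hubtop",ray("top",*f((353,270)),.233))
im=env.grab_frame("top")
m=blobs(im,"yel",(262,140,335,205));v,u=np.nonzero(m)
q=np.array([ray("top",a,b,.182) for a,b in zip(u,v)])[:,:2]-C
r=np.hypot(*q.T)
k=q[(r>.06)&(r<.138)].astype(np.float32)
l=cv2.fitLine(k,cv2.DIST_L2,0,.001,.001).ravel();print("strip dir",np.degrees(np.arctan2(l[1],l[0])),"offset mm",1e3*(l[0]*l[3]-l[1]*l[2]))
t=(np.array([ray("top",*f(c),.223) for c in((126,93),(150,68))])-np.r_[C,.223]);print("flag top",t,np.degrees(np.arctan2(t.mean(0)[1],t.mean(0)[0])),np.hypot(*t.mean(0)[:2]))
# scene cam, red ball & balls
for n,u,v in(("red",337,208),("bl",266,241),("b2",358,262)): 
    p=ray("scene",u,v,.215)[:2]-C;print(n,p,np.hypot(*p),np.degrees(np.arctan2(p[1],p[0])))
E
```

```text
C [0.58974323 0.01904247] red deg 135.1251898819838 [-0.07499554 -0.09576249  0.17075804  0.06235163 -0.17572286  0.11337123]
hubtop [0.58545754 0.01997071 0.233     ]
strip dir 49.03244 offset mm 0.33670664
flag top [[ 9.10417718e-02  1.18519570e-01 -2.77555756e-17]
 [ 1.04888401e-01  1.06384376e-01 -2.77555756e-17]] 48.938510032501576 0.14913954700860338
red [-0.08058873  0.08423614] 0.1165773202535057 133.73230910593463
bl [-0.03005581 -0.11510001] 0.11895950393959978 -104.63472343436251
b2 [0.11933575 0.03080628] 0.12324791053661917 14.474778762693866
```

Wheel axis C is (0.590, 0.019), the red arm is at 135.1° and the flag at 49.0°, so it needs 86° (1.50 rad) clockwise. The radii and the strip check out. I'll shut the gripper, rise and travel over.

Request:
{"op": "apply_moves", "data": {"newtons": 20, "series": [[0, 0, -4, 0, 0, 0, -1], [0, 0, -4, 0, 0, 0, -1], [3.125, -2.82, 0, 0, 0, 0, -1], [3.125, -2.82, 0, 0, 0, 0, -1], [3.125, -2.82, 0, 0, 0, 0, -1], [3.125, -2.82, 0, 0, 0, 0, -1], [3.125, -2.82, 0, 0, 0, 0, -1], [3.125, -2.82, 0, 0, 0, 0, -1], [3.125, -2.82, 0, 0, 0, 0, -1], [3.125, -2.82, 0, 0, 0, 0, -1], [3.125, -2.82, 0, 0, 0, 0, -1], [3.125, -2.82, 0, 0, 0, 0, -1], [3.125, -2.82, 0, 0, 0, 0, -1], [3.125, -2.82, 0, 0, 0, 0, -1], [3.125, -2.82, 0, 0, 0, 0, -1], [3.125, -2.82, 0, 0, 0, 0, -1], [3.125, -2.82, 0, 0, 0, 0, -1], [3.125, -2.82, 0, 0, 0, 0, -1]]}}

```text
t: 2.45
eef_pos: [0.5033, 0.0535, 0.3192]
tool_rot: [-0.0, 0.992, 0.125, -0.0]
contact_force: [0.6, -0.8, 0.7]
gripper_width: 0.005
grip_force: 0.0
```

Request:
{"op": "apply_moves", "data": {"series": [[0, 0, 0, 0, 0, -10, -1], [0, 0, 0, 0, 0, -10, -1], [0, 0, 0, 0, 0, -10, -1], [0, 0, 0, 0, 0, -10, -1], [0, 0, 0, 0, 0, -10, -1], [0, 0, 0, 0, 0, -10, -1], [0, 0, 0, 0, 0, -10, -1], [0, 0, 0, 0, 0, -10, -1], [0, 0, 0, 0, 0, -10, -1], [0, 0, 0, 0, 0, -10, -1], [0, 0, 0, 0, 0, -10, -1], [0, 0, 0, 0, 0, -10, -1], [0, 0, 0, 0, 0, 0, -1], [0, 0, 0, 0, 0, 0, -1]]}}

```text
t: 4.2
eef_pos: [0.5027, 0.0521, 0.3192]
tool_rot: [-0.0, 0.39, 0.921, -0.0]
contact_force: [-0.6, 0.1, -0.7]
gripper_width: -0.001
grip_force: 0.0
```

```bash
cat >> h.py <<'E'
C=np.array([.5897,.0190])
def rel():
    from scipy.spatial.transform import Rotation as R
    s=env.observe();w=s["tool_rot"];r=R.from_quat([*w[1:],w[0]]).as_matrix();p=s["eef_pos"]
    print("t",s["t"],"p",p.round(4),"xang",np.degrees(np.arctan2(r[1,0],r[0,0])).round(2),"z",r[:,2].round(4),"r",np.hypot(*(p[:2]-C)).round(4),"ang",np.degrees(np.arctan2(p[1]-C[1],p[0]-C[0])).round(2),"F",s["contact_force"].round(1),"q",s["joint_pos"].round(2),s["gripper_width"])
    g=np.r_[.5034,.0528,.203];print("to start, tool cm",(r.T@(g-p)*100).round(2))
E
python3 -c "
from h import *
rel()"
```

```text
t 4.2 p [0.5027 0.0521 0.3192] xang 134.09 z [-2.e-04  1.e-04 -1.e+00] r 0.0931 ang 159.16 F [-0.6  0.1 -0.7] q [0.1  0.19 0.13 1.51 0.   0.9 ] -0.0012137082075293277
to start, tool cm [-0.    0.1  11.62]
```

Request:
{"op": "apply_moves", "data": {"series": [[0, 0.1, 2, 0, 0, -1, -1], [0, 0, 2, 0, 0, 0, -1], [0, 0, 2, 0, 0, 0, -1], [0, 0, 2, 0, 0, 0, -1], [0, 0, 2, 0, 0, 0, -1], [0, 0, 1.6, 0, 0, 0, -1], [0, 0, 0, 0, 0, 0, -1], [0, 0.3, 0, 0, 0, 0, -1], [0, 0.3, 0, 0, 0, 0, -1], [0, 0.3, 0, 0, 0, 0, -1], [0, 0, 0, 0, 0, 0, -1]]}}

```text
t: 5.58
eef_pos: [0.51, 0.0594, 0.2035]
tool_rot: [0.0, 0.38, 0.925, 0.0]
contact_force: [0.0, 0.6, 0.2]
gripper_width: 0.003
grip_force: 0.0
```

```bash
python3 -c "
from h import *
rel();print(redangle(np.r_[C,.215]))
for n in('top','scene'):
    im=env.grab_frame(n)
    b=(240,130) if n=='top' else (220,120)
    cv2.imwrite(f'pics/{n}1.png',cv2.resize(im[b[1]:b[1]+180,b[0]:b[0]+240],None,fx=2.5,fy=2.5))
a=[cv2.imread(f'pics/{n}1.png') for n in('top','scene')];cv2.imwrite('pics/a1.png',cv2.resize(np.hstack(a),(800,300)))"
```

```text
t 5.575 p [0.51   0.0594 0.2035] xang 135.32 z [ 3.e-04  1.e-04 -1.e+00] r 0.0893 ang 153.09 F [0.  0.6 0.2] q [ 0.12  0.23 -0.11  1.22  0.    0.9 ] 0.0025953601357214546
to start, tool cm [ 0.01 -0.94  0.05]
None
```

View pics/a1.png

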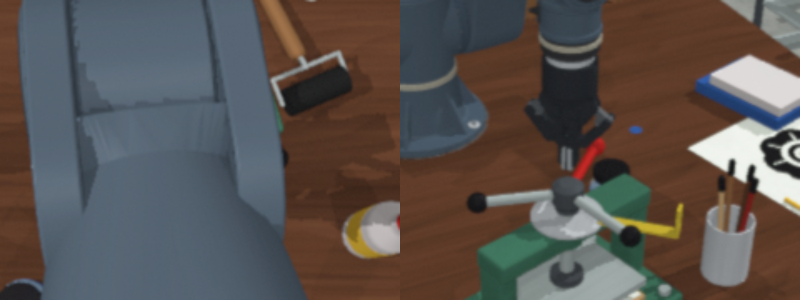

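The arm hides the wheel in the top view, but the scene view shows the fingertip just behind the red arm and both black balls. I'll track the wheel from the scene camera.

Request:
{"op": "apply_moves", "data": {"series": [[0, 0.3, 0, 0, 0, 0, -1], [0, 0.3, 0, 0, 0, 0, -1], [0.07, 0.3, 0, 0, 0, 2, -1], [0.07, 0.3, 0, 0, 0, 2, -1], [0.07, 0.3, 0, 0, 0, 2, -1], [0.07, 0.3, 0, 0, 0, 2, -1], [0.07, 0.3, 0, 0, 0, 2, -1], [0.07, 0.3, 0, 0, 0, 2, -1], [0.07, 0.3, 0, 0, 0, 2, -1], [0.07, 0.3, 0, 0, 0, 2, -1], [0, 0, 0, 0, 0, 0, -1]]}}

```text
t: 7.1
eef_pos: [0.5294, 0.0828, 0.2032]
tool_rot: [-0.0, 0.505, 0.863, -0.0]
contact_force: [-0.5, -1.3, -0.1]
gripper_width: -0.003
grip_force: 0.2
```

```bash
python3 -c "
from h import *
rel();im=env.grab_frame('scene');cv2.imwrite('pics/s2raw.png',im)
cv2.imwrite('pics/s2.png',cv2.resize(im[170:300,230:410],None,fx=4,fy=4,interpolation=cv2.INTER_CUBIC))"
```

```text
t 7.1 p [0.5294 0.0828 0.2032] xang 119.33 z [-2.e-04 -1.e-04 -1.e+00] r 0.0878 ang 133.4 F [-0.5 -1.3 -0.1] q [ 0.16  0.27 -0.06  1.24 -0.    1.21] -0.0030158759240621175
to start, tool cm [-1.34 -3.73  0.02]
```

View pics/s2.png

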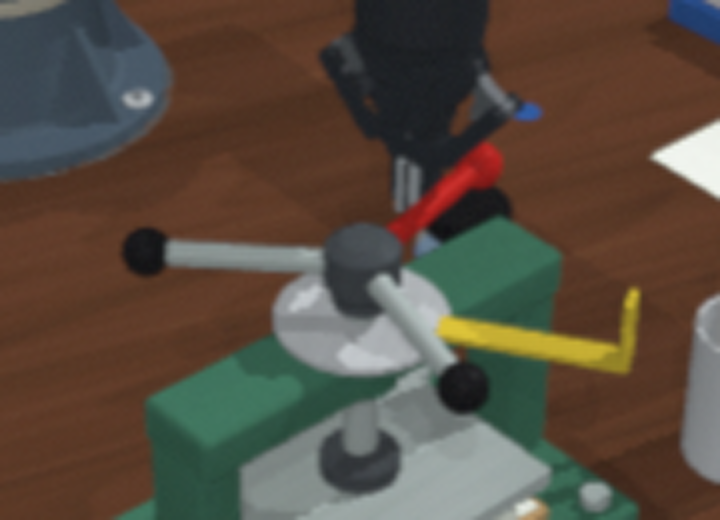

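The wheel has turned: red ball at scene (350.6,211.6), black balls at (266.1,232.6) and (345.6,266.6). I'll fit the wheel angle and set up an automatic tracker against the projected model.

```bash
cat >> h.py <<'E'
def proj(n,P):
    m=env.camera_model(n);T=np.array(m["T"]);f=240/np.tan(np.radians(m["fov_y"]/2))
    c=(np.atleast_2d(P)-T[:3,3])@T[:3,:3];return np.c_[m["cx"]+f*c[:,0]/-c[:,2],m["cy"]-f*c[:,1]/-c[:,2]]
def fit(px,ks):
    "wheel angle + shared pixel offset from scene pixels of balls; ks = 0 red,-1,+1"
    from scipy.optimize import least_squares
    B=lambda a:proj("scene",[[*(C+.12*np.array([np.cos(a+k*2.0944),np.sin(a+k*2.0944)])),.215] for k in ks])
    best=min((least_squares(lambda p:np.r_[(B(p[0])+p[1:]-px).ravel(),p[1:]*.3],[a,0,0]) for a in np.radians(range(20,150,10))),key=lambda s:s.cost)
    print("wheel",np.degrees(best.x[0]).round(2),"off px",best.x[1:].round(2),"res",best.fun[:-2].round(2))
E
python3 -c "
from h import *
g=lambda c:((c[0]+.5)/4+229.5,(c[1]+.5)/4+169.5)
fit(np.array([g((483,167)),g((145,251)),g((463,387))]),[0,1,-1])
fit(np.array([(337,208),(266,241),(358,262)]),[0,1,-1])
a=np.radians(49);u=np.array([np.cos(a),np.sin(a)])
print('flag top',proj('scene',[[*(C+.15*u),.223]]), 'seen',g((633,292)))"
```

```text
wheel 119.18 off px [0.8  0.36] res [-0.48 -0.33  0.68 -0.05 -0.27  0.34]
wheel 134.77 off px [0.61 0.68] res [ 0.18 -0.26  0.04  0.39 -0.27 -0.2 ]
flag top [[387.03101441 243.43211761]] seen (387.875, 242.625)
```

The fit gives the wheel at 119.2° against tool x at 119.3°, so contact is flush and the flag at 49° is confirmed. 70° remain; I'll continue by 40°.

Request:
{"op": "apply_moves", "data": {"series": [[0.07, 0.3, 0, 0, 0, 2, -1], [0.07, 0.3, 0, 0, 0, 2, -1], [0.07, 0.3, 0, 0, 0, 2, -1], [0.07, 0.3, 0, 0, 0, 2, -1], [0.07, 0.3, 0, 0, 0, 2, -1], [0.07, 0.3, 0, 0, 0, 2, -1], [0.07, 0.3, 0, 0, 0, 2, -1], [0.07, 0.3, 0, 0, 0, 2, -1], [0.07, 0.3, 0, 0, 0, 2, -1], [0.07, 0.3, 0, 0, 0, 2, -1], [0.07, 0.3, 0, 0, 0, 2, -1], [0.07, 0.3, 0, 0, 0, 2, -1], [0.07, 0.3, 0, 0, 0, 2, -1], [0.07, 0.3, 0, 0, 0, 2, -1], [0.07, 0.3, 0, 0, 0, 2, -1], [0.07, 0.3, 0, 0, 0, 2, -1], [0.07, 0.3, 0, 0, 0, 2, -1], [0.07, 0.3, 0, 0, 0, 2, -1], [0.07, 0.3, 0, 0, 0, 2, -1], [0.07, 0.3, 0, 0, 0, 2, -1]]}}

```text
t: 9.65
eef_pos: [0.5849, 0.1068, 0.2033]
tool_rot: [-0.0, 0.771, 0.637, 0.0]
contact_force: [-2.5, -2.4, -0.7]
gripper_width: 0.001
grip_force: 1.3
```

```bash
python3 -c "
from h import *
rel();im=env.grab_frame('scene')
cv2.imwrite('pics/s3.png',cv2.resize(im[170:300,230:410],None,fx=4,fy=4,interpolation=cv2.INTER_CUBIC))"
```

```text
t 9.65 p [0.5849 0.1068 0.2033] xang 79.18 z [-1.e-04  1.e-04 -1.e+00] r 0.0879 ang 93.14 F [-2.5 -2.4 -0.7] q [0.18 0.37 0.08 1.29 0.   1.94] 0.0007693717184632971
to start, tool cm [-6.83 -6.99  0.03]
```

View pics/s3.png

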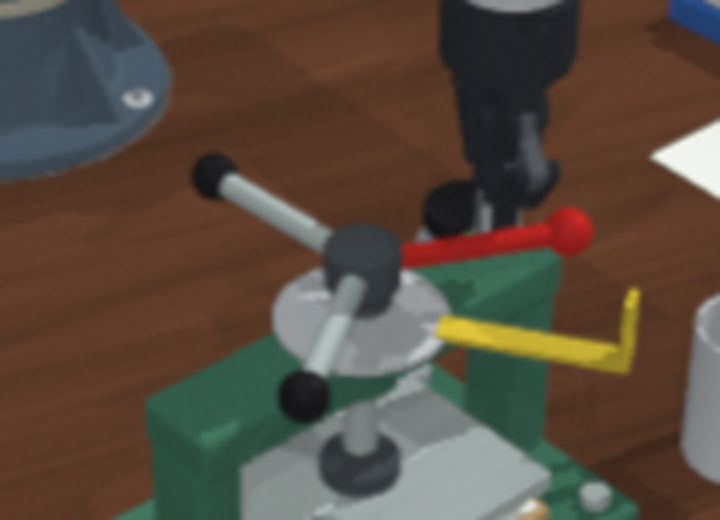

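The wheel follows well: crop positions are red (571,232) and black (213,176) and (303,397), which should be about 79°. I'll do another 26°, then fit before the last bit.

Request:
{"op": "apply_moves", "data": {"series": [[0.07, 0.3, 0, 0, 0, 2, -1], [0.07, 0.3, 0, 0, 0, 2, -1], [0.07, 0.3, 0, 0, 0, 2, -1], [0.07, 0.3, 0, 0, 0, 2, -1], [0.07, 0.3, 0, 0, 0, 2, -1], [0.07, 0.3, 0, 0, 0, 2, -1], [0.07, 0.3, 0, 0, 0, 2, -1], [0.07, 0.3, 0, 0, 0, 2, -1], [0.07, 0.3, 0, 0, 0, 2, -1], [0.07, 0.3, 0, 0, 0, 2, -1], [0.07, 0.3, 0, 0, 0, 2, -1], [0.07, 0.3, 0, 0, 0, 2, -1], [0.07, 0.3, 0, 0, 0, 2, -1], [0, 0, 0, 0, 0, 0, -1]]}}

```text
t: 11.45
eef_pos: [0.6245, 0.1001, 0.2034]
tool_rot: [0.0, 0.894, 0.448, 0.0]
contact_force: [-0.1, -0.0, 0.1]
gripper_width: -0.003
grip_force: 0.1
```

```bash
python3 -c "
from h import *
rel();im=env.grab_frame('scene')
cv2.imwrite('pics/s4.png',cv2.resize(im[170:300,230:410],None,fx=4,fy=4,interpolation=cv2.INTER_CUBIC))
g=lambda c:((c[0]+.5)/4+229.5,(c[1]+.5)/4+169.5)
fit(np.array([g((571,232)),g((213,176)),g((303,397))]),[0,1,-1])"
```

```text
t 11.45 p [0.6245 0.1001 0.2034] xang 53.27 z [ 9.e-04  2.e-04 -1.e+00] r 0.0882 ang 66.79 F [-0.1 -0.   0.1] q [0.16 0.44 0.19 1.32 0.   2.37] -0.0026586706503474297
to start, tool cm [-11.03  -6.88   0.03]
wheel 79.49 off px [0.59 0.34] res [-0.72  0.02  0.53  0.15  0.13 -0.2 ]
```

View pics/s4.png

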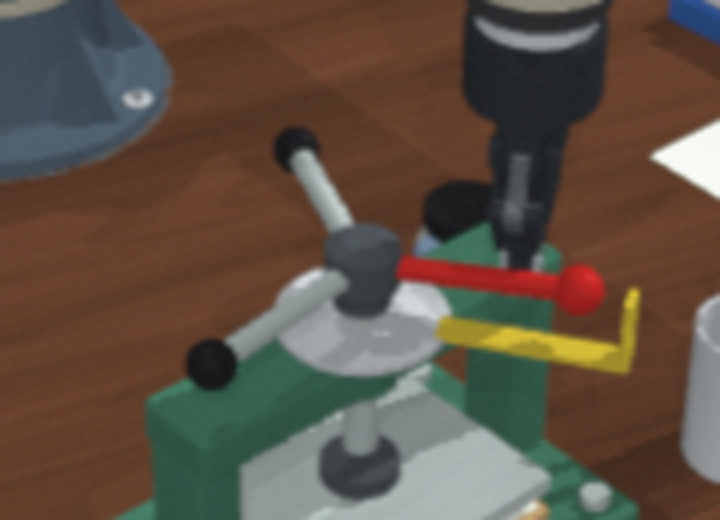

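Red is at crop (579,290), the black balls at (296,149) and (211,364).

```bash
python3 -c "
from h import *
g=lambda c:((c[0]+.5)/4+229.5,(c[1]+.5)/4+169.5)
fit(np.array([g((579,290)),g((296,149)),g((211,364))]),[0,1,-1])"
```

```text
wheel 53.08 off px [0.52 0.23] res [-0.13 -0.06  0.06  0.04  0.03  0.  ]
```

Request:
{"op": "apply_moves", "data": {"series": [[0.035, 0.15, 0, 0, 0, 1, -1], [0.035, 0.15, 0, 0, 0, 1, -1], [0.035, 0.15, 0, 0, 0, 1, -1], [0.035, 0.15, 0, 0, 0, 1, -1], [0, 0, 0, 0, 0, 0, -1], [0, 0, 0, 0, 0, 0, -1]]}}

```text
t: 12.25
eef_pos: [0.6296, 0.0974, 0.2033]
tool_rot: [0.0, 0.909, 0.417, 0.0]
contact_force: [0.6, 0.4, 0.3]
gripper_width: -0.002
grip_force: 0.4
```

```bash
python3 -c "
from h import *
rel();im=env.grab_frame('scene')
cv2.imwrite('pics/s5.png',cv2.resize(im[170:300,230:410],None,fx=4,fy=4,interpolation=cv2.INTER_CUBIC))"
```

```text
t 12.25 p [0.6296 0.0974 0.2033] xang 49.31 z [ 3.e-04 -2.e-04 -1.e+00] r 0.0879 ang 63.03 F [0.6 0.4 0.3] q [ 0.15  0.44  0.2   1.33 -0.    2.43] -0.0016942296981553684
to start, tool cm [-11.61  -6.66   0.03]
```

View pics/s5.png

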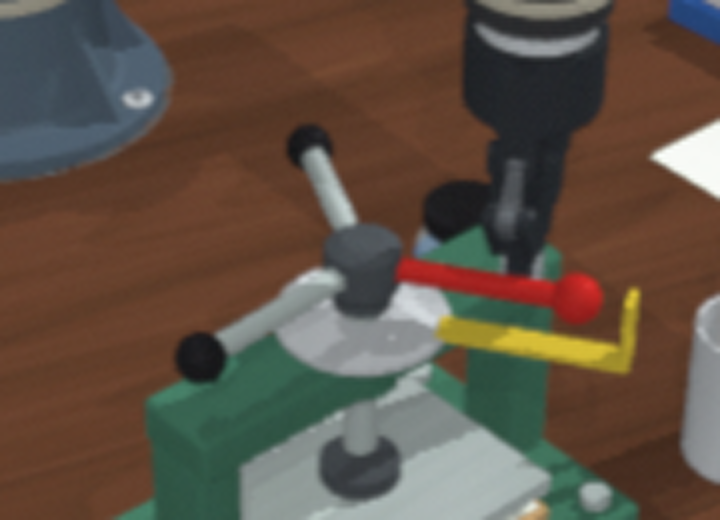

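Red is at (577,299), black at (309,146) and (200,357), which is about 49°. I'll back off, lift and retreat so the top camera can verify.

Request:
{"op": "apply_moves", "data": {"series": [[0, -0.5, 0, 0, 0, 0, -1], [0, -1, 0, 0, 0, 0, -1], [0, -1, 0, 0, 0, 0, -1], [0, 0, -2, 0, 0, 0, -1], [0, 0, -3, 0, 0, 0, -1], [0, 0, -3, 0, 0, 0, -1], [0, 0, -3, 0, 0, 0, -1], [-1.8, -3.2, -0.5, 0, 0, 0, -1], [-1.8, -3.2, -0.5, 0, 0, 0, -1], [-1.8, -3.2, -0.5, 0, 0, 0, -1], [-1.8, -3.2, 0, 0, 0, 0, -1], [-1.8, -3.2, 0, 0, 0, 0, -1], [-1.8, -3.2, 0, 0, 0, 0, -1], [-1.8, -3.2, 0, 0, 0, 0, -1], [0, 0, 0, 0, 0, 0, -1], [0, 0, 0, 0, 0, 0, -1]]}}

```text
t: 14.3
eef_pos: [0.3586, 0.1645, 0.3286]
tool_rot: [0.0, 0.909, 0.418, 0.001]
contact_force: [0.4, 0.3, -0.4]
gripper_width: -0.002
grip_force: 0.0
```

```bash
python3 -c "
from h import *
rel();im=env.grab_frame('top');cv2.imwrite('pics/t6.png',im)
g=lambda c:((c[0]+.5)/4+229.5,(c[1]+.5)/4+169.5)
fit(np.array([g((577,299)),g((309,146)),g((200,357))]),[0,1,-1])
print(redangle(np.r_[C,.215]))"
```

```text
t 14.3 p [0.3586 0.1645 0.3286] xang 49.35 z [ 1.2e-03  4.0e-04 -1.0e+00] r 0.2731 ang 147.81 F [ 0.4  0.3 -0.4] q [ 0.43 -0.01 -0.07  1.5  -0.    2.71] -0.002242232683061829
to start, tool cm [ 0.94 18.26 12.57]
wheel 49.17 off px [0.51 0.16] res [-0.22 -0.2   0.14  0.19  0.04 -0.  ]
(array([0.66737167, 0.10916678, 0.215     ]), np.float64(0.11900813829132187), np.float64(49.257660475763025))
```

View pics/t6.png

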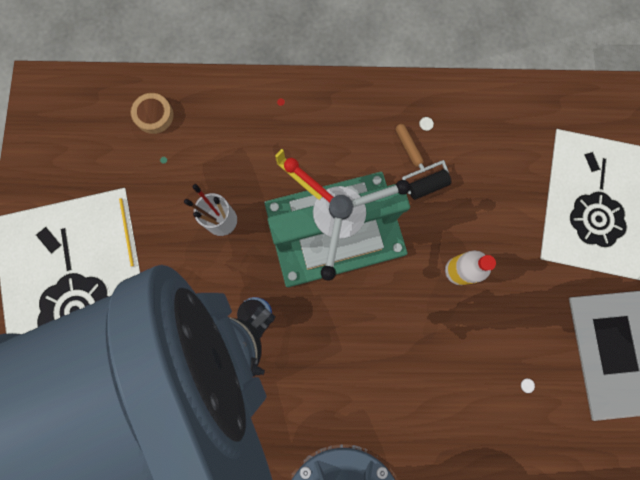

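The red ball is at (291,165) in the top view, on the flag's line (49.2° against 49.0°). The tin, bottle and roller haven't moved. The jar is partly hidden behind the gripper, but nothing touched it. The arm is clear, so I'm handing in.

```bash
python3 -c "
from cell import env
print(env.close_job())"
```

```text
the job is handed in; nothing more can be done
None
```

The press wheel was pushed 86° clockwise, so the red arm points at the yellow flag (measured 49.2° against 49.0°), the finger was taken away with no bystander touched, and the job was handed in at about 14 s.

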